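# Index the middle slide in the slide scanner

### The arm

A 7-joint arm with a two-finger parallel gripper is mounted at the origin on the work surface. World frame = base frame: x ahead of the robot, y to its left, z up, the work surface at z = 0. Lengths are in m, angles in rad, forces in N, time in s.
With the tool pointing down it reaches from about 0.4 to 0.75 m from the base axis. Payload 19.5 kg.
Tool frame: the origin (TCP) lies between the finger pads; the fingertips stand 22 mm ahead of it and the grasp point (between the pads) lies 3 mm ahead of it; z points along the fingers, y is the line along which they close (so a half turn about z gives the same grasp; the last joint's range is limited). The gripper opens to 85 mm and grips with 20 to 120 N. Pads are 22 mm wide; open, the fingers measure 114 mm over their backs; the gripper's body (76 mm by 85 mm) begins 54 mm behind the grasp point. The pads swing forward as they close: fully open they stand 13 mm farther back than shut.
Start: joints at [-1.213, 0.707, -0.028, 1.485, 0.022, 0.951, -0.075], TCP at [0.224, 0.53, 0.253] pointing down, gripper open.
Joint ranges: [-2.71, 2.71], [-0.32, 2.16], [-1.57, 1.52], [0, 2.45], [-1.46, 4.6], [0, 2.02], [-2.83, 2.83]. Speed limits (rad/s): [1.89, 1.89, 2.57, 2.57, 3.01, 3.01, 3.01].

### API

Orientations are given as a unit quaternion [x, y, z, w].
In Python, from rig import manip, optics, order gives the robot as it stands.
- The arm moves only by the tool apply_moves, never from a script. Its argument "increments" is a list of rows, each an object with "offset": the shift along the tool's x, y, z in m, a list of three; "turn": the turn, a rotation vector about the tool's x, y, z in degrees, a list of three; "hand": the finger opening in m, from 0 to 0.0854. In form: [{"offset": [dx, dy, dz], "turn": [ax, ay, az], "hand": hand}, ...]. A call has 1 to 5 rows; each row is the pose to reach, as a shift and turn from the pose commanded when the call began, along the tool's axes at that moment; what a row does not reach only later rows make up. A row lasts 1/10 s, in which the tool goes at most 50 mm and 8.59 degrees, less where a joint would pass 70% of its speed; a pose out of reach is approached as far as the arm can. A call with a gripper value outside its range is refused whole. The fingers move at their own pace and stop on an object; "squeeze" is the grip in N (left out, the last holds). Time passes only in rows, so rows that repeat a pose let the fingers close. It gives the time, the measured TCP pose, the force, the opening and the grip force at its end, in the units of the state.
- manip.sense(): the state, without advancing time (a new reading comes with each control period).
- optics.read_camera(name): name is "scene" or "top"; returns the picture (384x512x3 uint8, red, green, blue); there is no depth.
- optics.camera_info(name): a dict with "intrinsics" (3x3 intrinsics, pixels), "dist" ([k1, k2, p1, p2, k3] as OpenCV has them; the pictures are not rectified), "R" (3x3) and "t" (3): a world point X has camera coordinates R X + t. Camera axes: x right, y down, z forward; pixel columns grow to the right and rows downward; lengths in m; the calibration is good to about 2 mm. A picture is of the moment at which its call begins. camera_info takes no time and is no camera call.
- order.hand_in(): hands the job in; it is judged then, once.
The state is a dict: "clock": time; "joints": joint angles; "qd": joint speeds; "tau": joint torques, N m; "position": TCP position; "eef_rot": TCP orientation; "wrist_force": force on the tool from outside, world axes, zero at the start; "wrist_torque": the same for the moment, N m; "opening": opening from 0.0 (shut) to 1.0 (fully open); "grasp_force": force on a finger pad.
Only numpy, scipy, OpenCV 4.12 (cv2) and the standard library are available. Lean on these libraries where they do the work, as an engineer would, in place of code of your own. Each camera call takes 0.05 s, during which the arm holds its last target. There are 200 camera calls.

### The job

Load the slide holder into the slide scanner so that the middle one of its three slides is centred inside, ready to scan: the plain end goes first into the flared mouth, the tab stays outside on the mouth's side, and the second of the three yellow index lines ends level with the outer edge of the mouth, where you feel the holder click. The holder can be lifted from its storage tray only by its edges at the finger cut-outs, too far forward to push it home, so put it down again (resting a good way into the mouth will do) and take it by the tab. Do not force it, let go of it, and leave everything else on the table where it is.

Things in the scene. Friction and masses are not known exactly. Their poses are not given: they have to be found in the camera images.
- holder: Slide holder: flat stiff dark grey plate 190 mm long (x), 58 mm wide (y), 6 mm thick (z), with three white 50 mm slides in a row 55 mm apart; 70 g. Origin: on the underside, under the middle slide's centre; z up. Plain lead end with bevelled corners at x = +95 mm; at the other end a tab from x = -95 to -125 mm. It starts lying in the tray.
- middle_slide (a point): Centre of the middle slide, at half the holder's thickness (holder x 0, y 0, z 3 mm); axes as the holder's. Yellow index lines on the holder's upper side at x = +1 and -54 mm (on both rims) and -109 mm (across the tab). Index notches 8 mm long, 3 mm deep in both long edges at x = +55, 0 and -55 mm, abreast of the slides.
- tab (a point): Centre of the holder's tab (holder x -110, y 0, z 3 mm), 30 mm long, 34 mm wide, 6 mm thick: the place to grip for the final push; axes as the holder's.
- tray: Grey moulded storage tray, fixed, 262 x 90 x 20 mm; origin on its underside under the holder's origin; axes as the holder's when that lies in it. Pocket floor 8 mm above the table; walls 2 mm clear of the holder and 6 mm higher than it, also round the tab. Finger cut-outs down to the table on both long sides at x = -59 to -5 mm: only there (best x = -32) can the holder's edges be gripped.
- scanner: Slide scanner, white housing on a dark base, fixed: 100 mm deep (x), 92 mm along its channel (y), 112 mm high; origin under its centre; screen on the -x face. A level channel 61 mm wide (x), 8.5 mm high, runs right through along y at mid-height 32 mm. The holder goes in at the -y side, moving towards +y, and its lead end comes out of the plain opening at y = +46 mm.
- gate (a point): Centre of the scanner's channel (scanner x 0, y 0, z 32 mm), where the middle slide's centre belongs; axes as the scanner's. Here a sprung roller on each side rolls on the holder's edges and drops into a pair of notches when a slide is centred, drawing a loose holder in from up to 2.5 mm off: about 5 N to push the lead end between the rollers or to leave a notch, little in between.
- mouth (a point): Centre of the channel's mouth (scanner x 0, y -54 mm, z 32 mm), at the outer edge of a grey lip that stands 8 mm out of the housing's -y face (at y = -46 mm) and flares by about 2 mm up, down and to each side; axes as the scanner's.
- strip_holder: Bystander: smaller dark film-strip holder, 160 x 40 x 6 mm, lying flat; origin centre of underside.
- slidebox_a: Bystander: clear slide box with yellow lid, 57 x 63 x 54 mm; origin centre of underside.
- slidebox_b: Bystander: clear slide box with orange lid, 57 x 63 x 54 mm; origin centre of underside.
- remote: Bystander: black remote control, 170 x 46 x 20 mm; origin centre of underside.
- mug: Bystander: blue mug, 82 mm across, 92 mm high; origin centre of underside.
- loupe: Bystander: black magnifier, 52 mm across, 42 mm high; origin centre of underside.
- blower: Bystander: standing black rubber dust blower, 56 mm across, 110 mm high; origin centre of underside.
- vase: Bystander: white vase 132 mm across and 156 mm high with green sprigs to about 350 mm; origin centre of underside.
There are look-alikes about, which are no part of the job. Of the things that look like the scanner, take the one that is farthest to the robot's right at the start. Leave any turquoise look-alike of the holder alone.

How it is judged:
On the way:
1. the holder is lifted clear of its tray (z of holder in the frame of tray above 0.024 m), for 0.1 s.
At the end, for the whole second after the job is handed in: The holder rests, released, in the channel, tab on the mouth's side, the middle slide's centre within 1.5 mm of the gate along the channel (rollers in the notches), 4 mm across and 3 mm in height, in line within 0.06 rad; every bystander within 20 mm of its start (y of middle_slide in the frame of gate between -0.0015 and 0.0015 m and x of middle_slide in the frame of gate between -0.004 and 0.004 m and z of middle_slide in the frame of gate between -0.003 and 0.003 m and angle between the x axis of holder and the y axis of scanner, either way round below 0.06 rad and y of tab in the frame of gate below -0.09 m and linear speed of holder below 0.01 m/s and contact force between holder and the fingers below 0.05 N and distance of each of strip_holder, slidebox_a, slidebox_b, remote, mug, loupe, blower, vase from where it was at the start of the episode below 0.02 m); the robot touches nothing.
It fails at once if the holder is forced against the scanner (over 45 N) (contact force between holder and scanner above 45 N).
It fails at once if the scanner is struck by the robot (over 30 N) (contact force between scanner and the arm above 30 N).
It fails at once if a bystander is pushed 30 mm or more (distance of any of strip_holder, slidebox_a, slidebox_b, remote, mug, loupe, blower, vase from where it was at the start of the episode above 0.03 m).
It also fails if it takes over 54 s, if anything falls off the work surface, if the arm or the gripper's body presses on something with over 40 N, if the wrist force passes 120 N, or if a joint passes its speed limit or range.

## Working session

There is one attempt and no reset: what is moved stays moved. The work goes in short steps, Python scripts to look and compute and a tool call to move; the robot and the scene stay as the last step left them, time stands still between calls to the robot, and variables do not carry over. Pictures are saved under pics/ and viewed, at most 10 in all, crops included, and the job is handed in when it is done.

Besides the shell and the picture viewer there is one more tool, called after "Request:" by a JSON object that holds its "op" and its "data", one argument or row to a line. apply_moves: Moves the arm, as the interface text tells. Its arguments: {"type":"object","properties":{"increments":{"type":"array","items":{"type":"object","properties":{"offset":{"type":"array","items":{"type":"number"}},"turn":{"type":"array","items":{"type":"number"}},"hand":{"type":"number"}}}},"squeeze":{"type":"number"}},"required":["increments"]}

```bash
mkdir -p pics; ls; cat > h.py <<'E'
import numpy as np, cv2
from rig import manip, optics, order
from scipy.spatial.transform import Rotation as Ro
def info(n):
    c=optics.camera_info(n); return [np.array(c[k],float) for k in('intrinsics','dist','R','t')]
def px2w(n,px,z):
    K,d,R,t=info(n); u=cv2.undistortPoints(np.array(px,float).reshape(-1,1,2),K,d).reshape(-1,2)
    r=np.c_[u,np.ones(len(u))]@R; c=-R.T@t
    return c+r*((z-c[2])/r[:,2])[:,None]
def w2px(n,X):
    K,d,R,t=info(n); return cv2.projectPoints(np.array(X,float).reshape(-1,1,3),cv2.Rodrigues(R)[0],t,K,d)[0].reshape(-1,2)
def snap(n,f=None):
    im=np.array(optics.read_camera(n))[:,:,::-1].copy()
    if f: cv2.imwrite('pics/'+f,im)
    return im
E
python3 - <<'E'
from h import *
a=snap('scene','s0.png');b=snap('top','t0.png')
cv2.imwrite('pics/t0b.png',cv2.resize(b,(800,600),interpolation=cv2.INTER_CUBIC))
cv2.imwrite('pics/s0b.png',cv2.resize(a,(800,600),interpolation=cv2.INTER_CUBIC))
for n in('scene','top'):
    K,d,R,t=info(n);print(n,-R.T@t,K[0,0],R[2])
print(manip.sense())
E
```

```text
pics
scene [0.84029691 0.63135814 0.91371017] 398.49187794292277 [-0.31291549 -0.58087235 -0.75144608]
top [ 3.94089363e-01 -4.56914310e-05  1.64543893e+00] 494.2135489274016 [ 0.05560414 -0.00848963 -0.9984168 ]
{'clock': 0.1, 'joints': array([-1.21272199,  0.70702292, -0.02764457,  1.48492163,  0.02199804,
        0.95090605, -0.07553367]), 'qd': array([ 0.0002672 , -0.00268983, -0.00103587, -0.0004994 ,  0.00052481,
        0.0009973 ,  0.00053578]), 'tau': array([ 2.97703307e-03, -8.84296989e+01,  1.23656966e+00, -2.36451477e+01,
        1.69490709e-02,  5.11436883e-03, -5.38717597e-05]), 'position': array([0.22370283, 0.52947886, 0.25289141]), 'eef_rot': array([ 1.98566129e-01,  9.80087376e-01, -4.69336549e-04, -9.06214032e-05]), 'wrist_force': array([-0.3461059 ,  0.36852346, -0.45408172]), 'wrist_torque': array([-0.00374178, -0.01132403, -0.01778033]), 'grasp_force': 0.0, 'opening': 0.9993822317244506}
```

View pics/t0b.png

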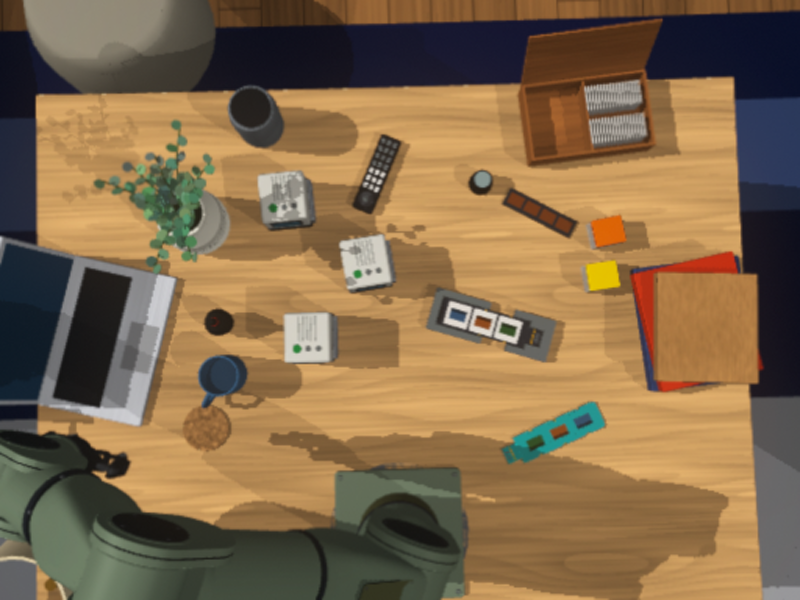

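View pics/s0b.png

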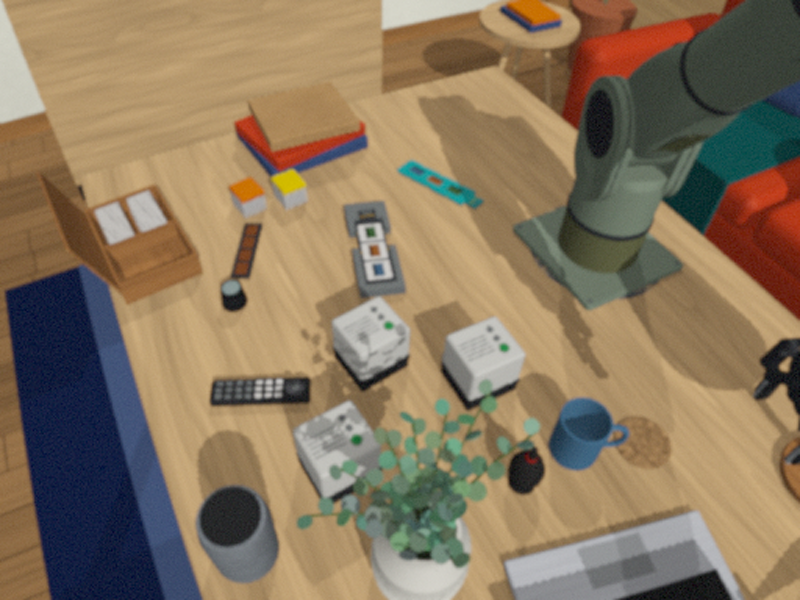

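```bash
python3 - <<'E'
from h import *
a=cv2.imread('pics/s0.png');b=cv2.imread('pics/t0.png')
c1=cv2.resize(a[125:260,205:345],(560,540),interpolation=cv2.INTER_CUBIC)
c2=cv2.resize(b[140:240,205:365],(800,500),interpolation=cv2.INTER_CUBIC)
cv2.imwrite('pics/s0c.png',c1);cv2.imwrite('pics/t0c.png',c2)
E
```

```text
(no output)
```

View pics/s0c.png

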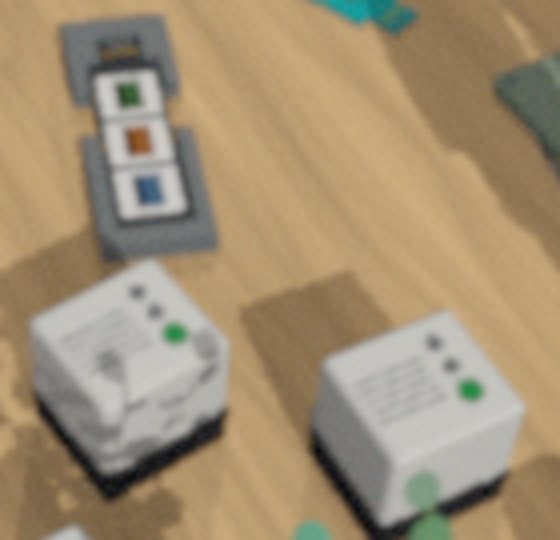

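View pics/t0c.png

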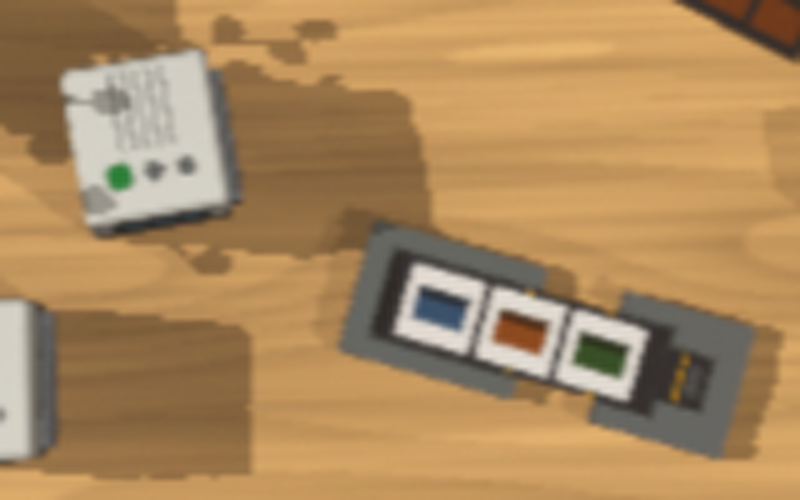

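```bash
cat > m.py <<'E'
from h import *
def films(im,n,z=.014,roi=None):
    h=cv2.cvtColor(im,cv2.COLOR_BGR2HSV); out=[]
    return h
if __name__=='__main__':
    for n,f,(x0,x1,y0,y1),(u0,u1,v0,v1) in(('top','t0.png',(270,345,180,225),(212,256,145,192)),('scene','s0.png',(220,260,135,185),(205,270,185,255))):
        im=cv2.imread('pics/'+f); h=cv2.cvtColor(im,cv2.COLOR_BGR2HSV)
        P=[]
        for name,lo,hi,sm in(('blue',95,125,90),('orange',4,16,150),('green',45,80,70)):
            m=np.zeros(h.shape[:2],np.uint8); s=h[y0:y1,x0:x1]
            m[y0:y1,x0:x1]=((s[...,0]>=lo)&(s[...,0]<=hi)&(s[...,1]>sm))*255
            _,l,st,c=cv2.connectedComponentsWithStats(m); k=1+np.argmax(st[1:,4]); P.append(c[k]); print(n,name,c[k],st[k,4])
        W=px2w(n,P,.014); print(W[:,:2].round(4),np.linalg.norm(np.diff(W,axis=0),axis=1),'yaw tab->lead',np.degrees(np.arctan2(*(W[0]-W[2])[[1,0]])))
        s=h[v0:v1,u0:u1]; m=((s[...,1]<50)&(s[...,2]>(150))).astype(np.uint8)*255
        m=cv2.morphologyEx(m,cv2.MORPH_CLOSE,np.ones((5,5)))
        cs=cv2.findContours(m,cv2.RETR_EXTERNAL,cv2.CHAIN_APPROX_NONE)[0]; c=max(cs,key=cv2.contourArea).astype(float).reshape(-1,2)+[u0,v0]
        T=px2w(n,c,.112)[:,:2].astype(np.float32)
        r=cv2.minAreaRect(T); print(n,'scanner rect',np.array(r[0]),np.array(r[1]),r[2]); print(cv2.boxPoints(r).round(4).tolist())
        hull=cv2.approxPolyDP(cv2.convexHull(T),.008,True).reshape(-1,2); print(hull.round(4).tolist())
        sel=h[v0:v1,u0:u1]; g=((sel[...,0]>45)&(sel[...,0]<90)&(sel[...,1]>110)); yy,xx=np.nonzero(g); print('button',px2w(n,[[xx.mean()+u0,yy.mean()+v0]],.112),len(xx))
E
python3 m.py
```

```text
top blue [292.7 201.8] 30
top orange [308.58139535 206.09302326] 43
top green [324.44736842 211.31578947] 38
[[ 0.4507 -0.1343]
 [ 0.435  -0.1863]
 [ 0.4164 -0.238 ]] [0.05426553 0.05500098] yaw tab->lead 71.69096996095027
top scanner rect [0.56052792 0.05537787] [0.09673066 0.08956438] 7.985993385314941
[[0.5063999891281128, 0.09300000220537186], [0.5188999772071838, 0.00430000014603138], [0.6146000027656555, 0.01769999973475933], [0.6021999716758728, 0.10639999806880951]]
[[0.6132000088691711, 0.020500000566244125], [0.6028000116348267, 0.10189999639987946], [0.5087000131607056, 0.08860000222921371], [0.5188999772071838, 0.007499999832361937]]
button [[0.53668052 0.07093586 0.112     ]] 15
scene blue [241.80952381 172.04761905] 21
scene orange [239.14285714 159.78571429] 14
scene green [236.71428571 148.35714286] 14
[[ 0.4519 -0.1343]
 [ 0.4353 -0.1867]
 [ 0.4186 -0.2383]] [0.0549937  0.05422419] yaw tab->lead 72.23397993270429
scene scanner rect [0.56561363 0.07438926] [0.11018567 0.13090797] 5.972504615783691
[[0.5040000081062317, 0.13379999995231628], [0.5175999999046326, 0.003599999938160181], [0.6272000074386597, 0.014999999664723873], [0.6136000156402588, 0.1451999992132187]]
[[0.5187000036239624, 0.010900000110268593], [0.6122000217437744, 0.01810000091791153], [0.6136000156402588, 0.1451999992132187], [0.5343999862670898, 0.13519999384880066], [0.5088000297546387, 0.08789999783039093]]
button [[0.53669571 0.07037694 0.112     ]] 10
```

```bash
cat >> h.py <<'E'
def to(p,yaw,s=None):
    """offset/turn from current pose to position p with tool down and tool y at world angle yaw (deg)"""
    s=s or manip.sense(); R0=Ro.from_quat(s['eef_rot'])
    c,n=np.cos(np.radians(yaw)),np.sin(np.radians(yaw))
    y=np.array([c,n,0]);z=np.array([0,0,-1.]);x=np.cross(y,z)
    R1=Ro.from_matrix(np.c_[x,y,z])
    print('offset',R0.inv().apply(np.array(p)-s['position']).round(4).tolist(),'turn',np.degrees((R0.inv()*R1).as_rotvec()).round(2).tolist(),'t',round(s['clock'],2),'F',s['wrist_force'].round(1),'pos',s['position'].round(4))
E
python3 -c "
from h import *
to([.4256,-.2168,.20],-18)"
```

```text
offset [-0.4764, -0.6088, 0.0535] turn [-0.04, 0.04, 85.09] t 0.1 F [-0.3  0.4 -0.5] pos [0.2237 0.5295 0.2529]
```

Request:
{"op": "apply_moves", "data": {
  "increments": [
    {"offset": [-0.03,-0.038,0],"turn": [0,0,8],"hand": 0.085},
    {"offset": [-0.06,-0.076,0],"turn": [0,0,16],"hand": 0.085},
    {"offset": [-0.09,-0.114,0],"turn": [0,0,24],"hand": 0.085},
    {"offset": [-0.12,-0.152,0],"turn": [0,0,32],"hand": 0.085},
    {"offset": [-0.15,-0.19,0],"turn": [0,0,40],"hand": 0.085}
  ]
}}

```text
clock: 0.6
position: [0.2881, 0.2943, 0.2533]
eef_rot: [0.524, 0.852, -0.0, 0.0]
wrist_force: [1.6, 1.4, -0.3]
opening: 0.997
grasp_force: 0.0
```

```bash
python3 -c "
from h import *
to([.4256,-.2168,.20],-18)"
```

```text
offset [-0.5183, -0.1074, 0.0534] turn [0.0, 0.01, 44.77] t 0.6 F [ 1.6  1.4 -0.3] pos [0.2881 0.2943 0.2533]
```

Request:
{"op": "apply_moves", "data": {
  "increments": [
    {"offset": [-0.048,-0.01,0],"turn": [0,0,8]},
    {"offset": [-0.096,-0.02,0],"turn": [0,0,16]},
    {"offset": [-0.144,-0.03,0],"turn": [0,0,24]},
    {"offset": [-0.192,-0.04,0],"turn": [0,0,32]},
    {"offset": [-0.24,-0.05,0],"turn": [0,0,40]}
  ]
}}

```text
invalid input
```

```bash
python3 -c "
from h import *
to([.4256,-.2168,.15],-18)"
```

```text
offset [-0.5183, -0.1074, 0.1034] turn [0.0, 0.01, 44.77] t 0.6 F [ 1.6  1.4 -0.3] pos [0.2881 0.2943 0.2533]
```

Hand must be given in every row.

Request:
{"op": "apply_moves", "data": {
  "increments": [
    {"offset": [-0.048,-0.01,0],"turn": [0,0,8],"hand": 0.085},
    {"offset": [-0.096,-0.02,0],"turn": [0,0,16],"hand": 0.085},
    {"offset": [-0.144,-0.03,0],"turn": [0,0,24],"hand": 0.085},
    {"offset": [-0.192,-0.04,0],"turn": [0,0,32],"hand": 0.085},
    {"offset": [-0.24,-0.05,0],"turn": [0,0,40],"hand": 0.085}
  ]
}}

```text
clock: 1.1
position: [0.3529, 0.0579, 0.2534]
eef_rot: [0.784, 0.621, 0.0, 0.0]
wrist_force: [1.9, 0.5, 0.2]
opening: 0.998
grasp_force: 0.0
```

```bash
python3 -c "
from h import *
to([.4256,-.2168,.15],-18)"
```

```text
offset [-0.2508, 0.1336, 0.1034] turn [0.01, -0.0, 4.79] t 1.1 F [1.9 0.5 0.2] pos [0.3529 0.0579 0.2534]
```

Request:
{"op": "apply_moves", "data": {
  "increments": [
    {"offset": [-0.04,0.021,0],"turn": [0,0,4.8],"hand": 0.085},
    {"offset": [-0.08,0.042,0.02],"turn": [0,0,4.8],"hand": 0.085},
    {"offset": [-0.12,0.063,0.04],"turn": [0,0,4.8],"hand": 0.085},
    {"offset": [-0.16,0.085,0.06],"turn": [0,0,4.8],"hand": 0.085},
    {"offset": [-0.2,0.106,0.08],"turn": [0,0,4.8],"hand": 0.085}
  ]
}}

```text
clock: 1.6
position: [0.4093, -0.1522, 0.1762]
eef_rot: [0.807, 0.59, 0.0, -0.0]
wrist_force: [1.8, 0.2, 1.4]
opening: 0.995
grasp_force: 0.0
```

Request:
{"op": "apply_moves", "data": {
  "increments": [
    {"offset": [-0.035,0.038,0.02],"turn": [0,0,0],"hand": 0.085},
    {"offset": [-0.035,0.038,0.02],"turn": [0,0,0],"hand": 0.085},
    {"offset": [-0.035,0.038,0.02],"turn": [0,0,0],"hand": 0.085},
    {"offset": [-0.035,0.038,0.02],"turn": [0,0,0],"hand": 0.085}
  ]
}}

```text
clock: 2.0
position: [0.4345, -0.1944, 0.1574]
eef_rot: [0.807, 0.59, -0.0, -0.0]
wrist_force: [-0.4, -0.1, 0.2]
opening: 0.996
grasp_force: 0.0
```

```bash
python3 -c "
from h import *
to([.4256,-.2168,.06],-18)"
```

```text
offset [-0.0241, -0.0016, 0.0974] turn [-0.03, -0.02, 0.33] t 2.0 F [-0.4 -0.1  0.2] pos [ 0.4345 -0.1944  0.1574]
```

Request:
{"op": "apply_moves", "data": {
  "increments": [
    {"offset": [-0.024,-0.0015,0.03],"turn": [0,0,0.3],"hand": 0.085},
    {"offset": [-0.024,-0.0015,0.06],"turn": [0,0,0.3],"hand": 0.085},
    {"offset": [-0.024,-0.0015,0.097],"turn": [0,0,0.3],"hand": 0.085},
    {"offset": [-0.024,-0.0015,0.097],"turn": [0,0,0.3],"hand": 0.085},
    {"offset": [-0.024,-0.0015,0.097],"turn": [0,0,0.3],"hand": 0.085}
  ]
}}

```text
clock: 2.5
position: [0.4261, -0.217, 0.0613]
eef_rot: [0.809, 0.588, -0.0, -0.0]
wrist_force: [0.3, 0.4, 0.8]
opening: 0.992
grasp_force: 0.0
```

```bash
python3 -c "
from h import *
to([.4256,-.2168,.02],-18)
b=snap('top');a=snap('scene')
cv2.imwrite('pics/g1.png',np.hstack([cv2.resize(b[160:240,265:345],(400,400),interpolation=2),cv2.resize(a[110:200,200:290],(400,400),interpolation=2)]))
"
```

```text
offset [0.0001, -0.0005, 0.0413] turn [-0.02, -0.0, 0.05] t 2.5 F [0.3 0.4 0.8] pos [ 0.4261 -0.217   0.0613]
```

View pics/g1.png

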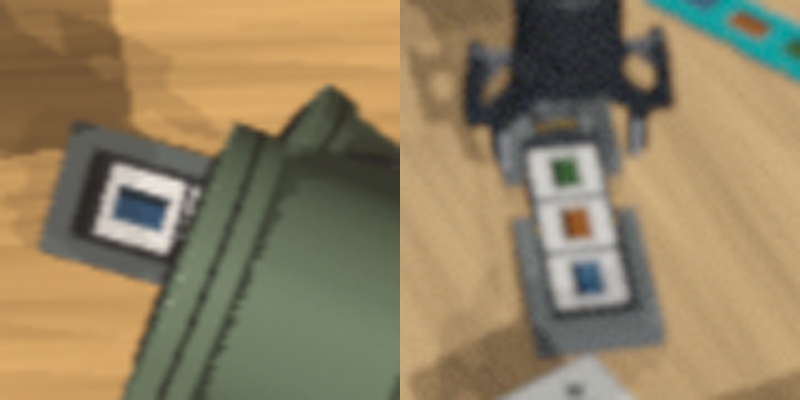

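Request:
{"op": "apply_moves", "data": {
  "increments": [
    {"offset": [0,-0.0005,0.02],"turn": [0,0,0],"hand": 0.085},
    {"offset": [0,-0.0005,0.04],"turn": [0,0,0],"hand": 0.085},
    {"offset": [0,-0.0005,0.04],"turn": [0,0,0],"hand": 0.085},
    {"offset": [0,-0.0005,0.04],"turn": [0,0,0],"hand": 0.075},
    {"offset": [0,-0.0005,0.04],"turn": [0,0,0],"hand": 0.065}
  ],
  "squeeze": 25
}}

```text
clock: 3.1
position: [0.4261, -0.2177, 0.0216]
eef_rot: [0.809, 0.588, 0.0, 0.001]
wrist_force: [0.1, -0.6, 0.7]
opening: 0.761
grasp_force: 0.0
```

Request:
{"op": "apply_moves", "data": {
  "increments": [
    {"offset": [0,0,0],"turn": [0,0,0],"hand": 0.055},
    {"offset": [0,0,0],"turn": [0,0,0],"hand": 0.05},
    {"offset": [0,0,0],"turn": [0,0,0],"hand": 0.05},
    {"offset": [0,0,0],"turn": [0,0,0],"hand": 0.05},
    {"offset": [0,0,0],"turn": [0,0,0],"hand": 0.05}
  ]
}}

```text
clock: 3.6
position: [0.426, -0.2177, 0.0215]
eef_rot: [0.809, 0.588, 0.0, 0.001]
wrist_force: [-1.0, 0.6, 15.3]
opening: 0.669
grasp_force: 23.5
```

Request:
{"op": "apply_moves", "data": {
  "increments": [
    {"offset": [0,0,-0.01],"turn": [0,0,0],"hand": 0.05},
    {"offset": [0,0,-0.025],"turn": [0,0,0],"hand": 0.05},
    {"offset": [0,0,-0.05],"turn": [0,0,0],"hand": 0.05},
    {"offset": [0,0,-0.08],"turn": [0,0,0],"hand": 0.05},
    {"offset": [0,0,-0.08],"turn": [0,0,0],"hand": 0.05}
  ],
  "squeeze": 40
}}

```text
clock: 4.1
position: [0.4265, -0.218, 0.1038]
eef_rot: [0.809, 0.588, 0.001, 0.002]
wrist_force: [-0.0, -0.9, -0.7]
opening: 0.667
grasp_force: 44.0
```

```bash
python3 - <<'E'
from h import *
# holder pose target: mouth 70mm outside the lead end
u=np.array([np.cos(np.radians(98)),np.sin(np.radians(98))]);g=np.array([.5605,.0552])
for d in(.030,-.010): # lead end distance outside(+) mouth
    o=g-u*(.054+d+.095); print(d,'grip at',(o-u*.032).round(4))
to([*(g-u*(.054+.03+.095+.032)),.10],8)
b=snap('top');a=snap('scene')
cv2.imwrite('pics/g2.png',np.hstack([cv2.resize(b[160:240,265:345],(400,400),interpolation=2),cv2.resize(a[110:200,200:290],(400,400),interpolation=2)]))
E
```

```text
0.03 grip at [ 0.5899 -0.1537]
-0.01 grip at [ 0.5843 -0.1141]
offset [0.1116, 0.1355, 0.0044] turn [0.25, 0.1, -26.01] t 4.1 F [-0.  -0.9 -0.7] pos [ 0.4265 -0.218   0.1038]
```

View pics/g2.png

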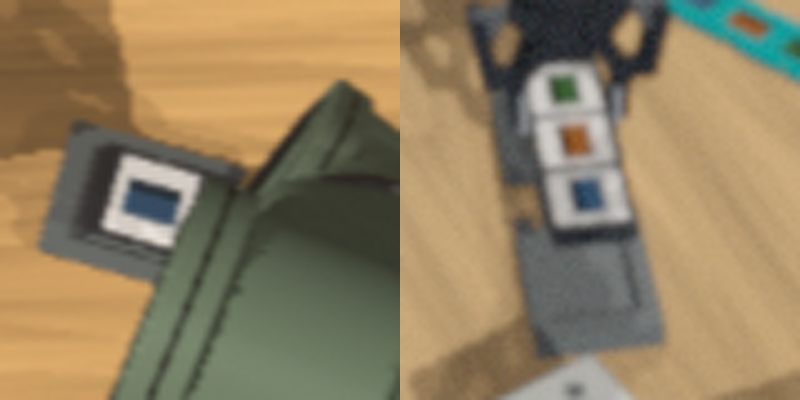

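Request:
{"op": "apply_moves", "data": {
  "increments": [
    {"offset": [0.022,0.027,0],"turn": [0,0,-5],"hand": 0.05},
    {"offset": [0.045,0.054,0],"turn": [0,0,-10],"hand": 0.05},
    {"offset": [0.067,0.081,0],"turn": [0,0,-15],"hand": 0.05},
    {"offset": [0.089,0.108,0.002],"turn": [0,0,-21],"hand": 0.05},
    {"offset": [0.1116,0.1355,0.004],"turn": [0.2,0.1,-26],"hand": 0.05}
  ]
}}

```text
clock: 4.7
position: [0.5897, -0.1525, 0.0955]
eef_rot: [0.655, 0.756, -0.001, -0.002]
wrist_force: [-0.2, -0.2, -1.0]
opening: 0.662
grasp_force: 44.0
```

Request:
{"op": "apply_moves", "data": {
  "increments": [
    {"offset": [0,0,0.02],"turn": [0,0,0],"hand": 0.05},
    {"offset": [0,0,0.04],"turn": [0,0,0],"hand": 0.05},
    {"offset": [0,0,0.057],"turn": [0,0,0],"hand": 0.05},
    {"offset": [0,0,0.057],"turn": [0,0,0],"hand": 0.05},
    {"offset": [0,0,0.057],"turn": [0,0,0],"hand": 0.05}
  ]
}}

```text
clock: 5.2
position: [0.5886, -0.1533, 0.0392]
eef_rot: [0.656, 0.755, -0.0, -0.002]
wrist_force: [-0.6, 0.2, -0.3]
opening: 0.666
grasp_force: 44.0
```

```bash
cat > f.py <<'E'
from h import *
C=(('blue',95,125,90),('orange',4,16,150),('green',45,80,70))
def films(n,im,W0,w=9):
    """colour centroid (excess-weighted) near predicted world points"""
    h=cv2.cvtColor(im,cv2.COLOR_BGR2HSV);out=[]
    for (nm,lo,hi,sm),p in zip(C,w2px(n,W0)):
        x,y=p.round().astype(int); s=h[y-w:y+w+1,x-w:x+w+1]
        m=((s[...,0]>=lo)&(s[...,0]<=hi)&(s[...,1]>sm)).astype(np.uint8)
        k=m.sum(); yy,xx=np.nonzero(m); out.append((x-w+xx.mean(),y-w+yy.mean()) if k>5 else (np.nan,)*2); print(n,nm,k,end='; ')
    return np.array(out)
def tri(p,q):
    def ray(n,u):
        c=px2w(n,[u],0)[0]; K,d,R,t=info(n); o=-R.T@t; v=c-o; return o,v/np.linalg.norm(v)
    (o1,a),(o2,b)=ray('top',p),ray('scene',q)
    s=np.linalg.lstsq(np.c_[a,-b],o2-o1,rcond=None)[0]; P,Q=o1+a*s[0],o2+b*s[1]; return (P+Q)/2,np.linalg.norm(P-Q)
E
python3 - <<'E'
from f import *
u=np.array([np.cos(np.radians(98)),np.sin(np.radians(98)),0]);g=np.array([.5605,.0552,0])
to([*(g-u*(.054+.03+.095+.032))[:2],.043],8)
s=manip.sense(); o=np.array([s['position'][0],s['position'][1],.035])+u*.032
W=[o+.055*u,o,o-.055*u]
b=snap('top');a=snap('scene')
p=films('top',b,W);q=films('scene',a,W);print()
for i in range(3):
    print(px2w('scene',[q[i]],.035)[0].round(4), px2w('top',[p[i]],.035)[0].round(4), *(tri(p[i],q[i]) if not np.isnan(p[i]).any() else ''))
d=px2w('scene',[q[0],q[2]],.035);v=d[0]-d[1];print(np.linalg.norm(v),np.degrees(np.arctan2(v[1],v[0])))
cv2.imwrite('pics/g3.png',np.hstack([cv2.resize(b[140:220,235:315],(400,400),interpolation=2),cv2.resize(a[110:210,200:300],(400,400),interpolation=2)]))
E
```

```text
offset [-0.0006, 0.0012, -0.0038] turn [-0.2, -0.14, -0.02] t 5.2 F [-0.6  0.2 -0.3] pos [ 0.5886 -0.1533  0.0392]
top blue 0; top orange 0; top green 0; scene blue 26; scene orange 23; scene green 16; 
[ 0.578  -0.0637  0.035 ] [nan nan nan]
[ 0.5858 -0.1184  0.035 ] [nan nan nan]
[ 0.5929 -0.1701  0.035 ] [nan nan nan]
0.10748195614664621 97.9971740878957
```

View pics/g3.png

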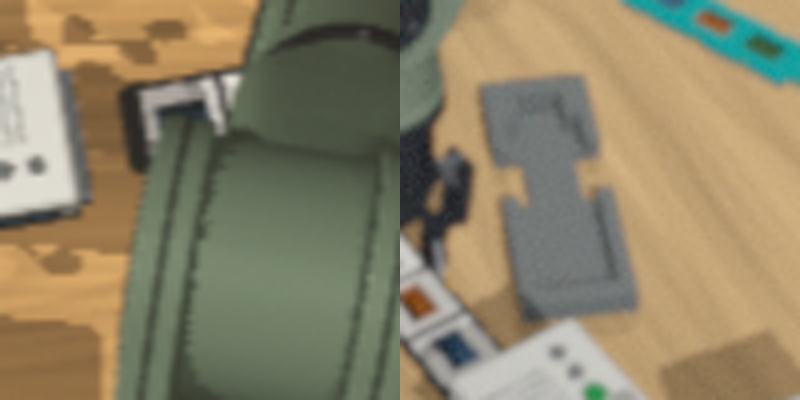

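Request:
{"op": "apply_moves", "data": {
  "increments": [
    {"offset": [0,0.0008,-0.0043],"turn": [0,0,0],"hand": 0.05},
    {"offset": [0,0.0008,-0.0043],"turn": [0,0,0],"hand": 0.05},
    {"offset": [0.012,0.0008,-0.0043],"turn": [0,0,0],"hand": 0.05},
    {"offset": [0.024,0.0008,-0.0043],"turn": [0,0,0],"hand": 0.05},
    {"offset": [0.03,0.0008,-0.0043],"turn": [0,0,0],"hand": 0.05}
  ]
}}

```text
clock: 5.8
position: [0.5852, -0.1211, 0.0435]
eef_rot: [0.655, 0.755, -0.0, -0.002]
wrist_force: [0.7, -1.0, 0.1]
opening: 0.664
grasp_force: 44.0
```

Request:
{"op": "apply_moves", "data": {
  "increments": [
    {"offset": [0.003,0,0],"turn": [0,0,0],"hand": 0.05},
    {"offset": [0.006,0,0],"turn": [0,0,0],"hand": 0.05},
    {"offset": [0.009,0,0],"turn": [0,0,0],"hand": 0.05},
    {"offset": [0.012,0,0],"turn": [0,0,0],"hand": 0.05},
    {"offset": [0.012,0,0],"turn": [0,0,0],"hand": 0.05}
  ]
}}

```text
clock: 6.3
position: [0.5836, -0.1112, 0.0435]
eef_rot: [0.656, 0.755, -0.0, -0.002]
wrist_force: [-0.6, -0.2, -0.5]
opening: 0.666
grasp_force: 44.0
```

Request:
{"op": "apply_moves", "data": {
  "increments": [
    {"offset": [0.008,0,0],"turn": [0,0,0],"hand": 0.05},
    {"offset": [0.016,0,0],"turn": [0,0,0],"hand": 0.05},
    {"offset": [0.024,0,0],"turn": [0,0,0],"hand": 0.05},
    {"offset": [0.032,0,0],"turn": [0,0,0],"hand": 0.05},
    {"offset": [0.032,0,0],"turn": [0,0,0],"hand": 0.05}
  ]
}}

```text
clock: 6.8
position: [0.5792, -0.0782, 0.0437]
eef_rot: [0.656, 0.755, -0.0, -0.002]
wrist_force: [0.1, 0.2, -1.4]
opening: 0.667
grasp_force: 44.0
```

```bash
python3 - <<'E'
from f import *
m=np.array([.5680,.0017]);u=np.array([np.cos(np.radians(98)),np.sin(np.radians(98)),0])
to([*(m-u[:2]*.041),.0435],8)
s=manip.sense(); print(s['wrist_force'],s['wrist_torque'])
o=np.array([s['position'][0],s['position'][1],.035])+u*.032
a=snap('scene'); q=films('scene',a,[o+.055*u,o,o-.055*u]);print(px2w('scene',q,.036).round(4),o)
E
```

```text
offset [0.0397, 0.0001, 0.0003] turn [-0.17, -0.18, 0.08] t 6.8 F [ 0.1  0.2 -1.4] pos [ 0.5792 -0.0782  0.0437]
[ 0.08118762  0.21569371 -1.35791394] [ 0.01428489 -0.02533083  0.036804  ]
scene blue 0; scene orange 13; scene green 15; [[    nan     nan     nan]
 [ 0.5762 -0.0525  0.036 ]
 [ 0.5821 -0.0961  0.036 ]] [ 0.5747591  -0.04651265  0.035     ]
```

Request:
{"op": "apply_moves", "data": {
  "increments": [
    {"offset": [0.006,0,0],"turn": [0,0,0],"hand": 0.05},
    {"offset": [0.011,0,0],"turn": [0,0,0],"hand": 0.05},
    {"offset": [0.015,0,0],"turn": [0,0,0],"hand": 0.05},
    {"offset": [0.019,0,0],"turn": [0,0,0],"hand": 0.05},
    {"offset": [0.019,0,0],"turn": [0,0,0],"hand": 0.05}
  ]
}}

```text
clock: 7.35
position: [0.5765, -0.0602, 0.0437]
eef_rot: [0.656, 0.755, -0.0, -0.002]
wrist_force: [0.9, 1.1, -0.4]
opening: 0.661
grasp_force: 44.0
```

Request:
{"op": "apply_moves", "data": {
  "increments": [
    {"offset": [0.005,0,0],"turn": [0,0,0],"hand": 0.05},
    {"offset": [0.01,0,0],"turn": [0,0,0],"hand": 0.05},
    {"offset": [0.015,0,0],"turn": [0,0,0],"hand": 0.05},
    {"offset": [0.019,0,0],"turn": [0,0,0],"hand": 0.05},
    {"offset": [0.019,0,0],"turn": [0,0,0],"hand": 0.05}
  ]
}}

```text
clock: 7.85
position: [0.5739, -0.0413, 0.0437]
eef_rot: [0.656, 0.755, -0.0, -0.002]
wrist_force: [0.1, 1.2, -1.0]
opening: 0.662
grasp_force: 44.0
```

```bash
python3 - <<'E'
from f import *
m=np.array([.5680,.0017]);u=np.array([np.cos(np.radians(98)),np.sin(np.radians(98)),0])
to([*(m-u[:2]*.041),.0435],8)
s=manip.sense(); print(s['wrist_torque'])
E
```

```text
offset [0.0024, 0.0002, 0.0002] turn [-0.18, -0.16, 0.04] t 7.85 F [ 0.1  1.2 -1. ] pos [ 0.5739 -0.0413  0.0437]
[0.02762574 0.0938657  0.01231514]
```

Request:
{"op": "apply_moves", "data": {
  "increments": [
    {"offset": [0,0,0],"turn": [0,0,0],"hand": 0.062},
    {"offset": [0,0,0],"turn": [0,0,0],"hand": 0.07},
    {"offset": [0,0,0],"turn": [0,0,0],"hand": 0.085},
    {"offset": [0,0,0],"turn": [0,0,0],"hand": 0.085},
    {"offset": [0,0,0],"turn": [0,0,0],"hand": 0.085}
  ]
}}

```text
clock: 8.35
position: [0.574, -0.0423, 0.0437]
eef_rot: [0.656, 0.755, -0.0, -0.002]
wrist_force: [0.3, -0.3, -1.0]
opening: 0.994
grasp_force: 0.0
```

Request:
{"op": "apply_moves", "data": {
  "increments": [
    {"offset": [-0.02,0,0],"turn": [0,0,0],"hand": 0.085},
    {"offset": [-0.04,0,0],"turn": [0,0,0],"hand": 0.085},
    {"offset": [-0.06,0,0],"turn": [0,0,0],"hand": 0.085},
    {"offset": [-0.078,0,0],"turn": [0.2,0.2,0],"hand": 0.085},
    {"offset": [-0.078,0,0],"turn": [0.2,0.2,0],"hand": 0.085}
  ]
}}

```text
clock: 8.85
position: [0.5847, -0.1223, 0.0436]
eef_rot: [0.657, 0.754, -0.001, -0.004]
wrist_force: [0.4, 0.6, -0.7]
opening: 0.993
grasp_force: 0.0
```

```bash
python3 - <<'E'
from f import *
u=np.array([np.cos(np.radians(98)),np.sin(np.radians(98)),0])
s=manip.sense(); print(s['position'],s['wrist_force'],s['opening'])
b=snap('top');a=snap('scene')
x,y=w2px('top',[[*s['position'][:2],.035]])[0].astype(int);X,Y=w2px('scene',[[*s['position'][:2],.035]])[0].astype(int)
cv2.imwrite('pics/g4.png',np.hstack([cv2.resize(b[y-40:y+40,x-50:x+30],(400,400),interpolation=2),cv2.resize(a[Y-30:Y+50,X-30:X+50],(400,400),interpolation=2)]))
E
```

```text
[ 0.58474278 -0.12233567  0.04358335] [ 0.43871517  0.58234649 -0.73218846] 0.9929869040209609
```

View pics/g4.png

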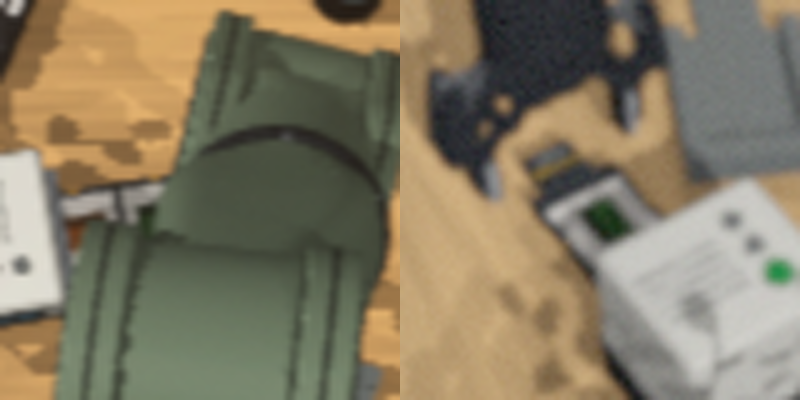

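```bash
python3 - <<'E'
from f import *
u=np.array([np.cos(np.radians(98)),np.sin(np.radians(98)),0]); r=np.array([.5740,-.0423,.035])
G=r-.023*u; Y=r-.077*u
a=snap('scene');h=cv2.cvtColor(a,cv2.COLOR_BGR2HSV)
q=films('scene',a,[G,G,G])[2]
x,y=w2px('scene',[Y])[0].astype(int); s=h[y-10:y+11,x-10:x+11]; m=(s[...,0]>15)&(s[...,0]<32)&(s[...,1]>120)
print(); print('pred',w2px('scene',[G,Y]),'green',q)
for row in s[4:18,3:19]: print(' '.join('%3d/%3d/%3d'%tuple(v) for v in row[::2]))
for z in(.027,.031,.035,.038): print(z,px2w('scene',[q],z)[0],w2px('scene',[Y+[0,0,z-.035]])[0]-[x-10,y-10])
E
```

```text
scene blue 0; scene orange 0; scene green 31; 
pred [[213.74714929 196.57975211]
 [204.05982453 185.0484515 ]] green [214.         197.70967742]
 17/ 97/153  18/ 97/198  17/ 99/195  17/100/189  18/100/187  18/ 99/188  17/101/187  18/101/184
 17/ 98/172  17/ 97/199  18/100/183  18/103/173  18/108/180  18/ 98/187  17/101/187  19/101/187
 17/ 98/185  18/ 98/193  16/106/169  16/106/154  17/102/158  17/ 98/179  18/ 99/188  18/ 97/187
 17/102/185  18/103/174  17/107/158  17/ 94/138  15/ 84/119  16/ 99/152  19/103/185  18/101/185
 18/103/168  18/101/159  16/ 92/141  16/ 64/111   5/ 17/ 89  17/ 90/127  17/101/180  17/103/183
 17/105/156  16/ 98/138  15/ 59/113  10/  8/ 99  90/  3/ 88  19/ 89/106  17/110/160  17/ 98/167
 16/ 96/143  14/ 67/103  15/  5/ 95  80/  8/ 96  21/ 37/ 97  20/113/106  17/ 98/130  17/107/141
 16/102/128   5/ 19/ 81  45/  5/ 96  21/ 47/103  22/102/103  22/107/ 93  21/ 58/ 84  16/ 87/123
 17/101/142  39/ 25/ 71  19/ 77/112  21/105/112  20/111/ 94  16/ 42/ 67 130/ 12/ 65  16/ 49/ 89
 18/ 98/169  17/ 98/102  22/145/114  19/110/ 95  12/ 47/ 71 103/ 29/ 62 107/ 36/ 64 150/ 13/ 59
 17/ 98/187  18/117/118  20/120/102  18/ 57/ 76  95/ 26/ 58 100/ 37/ 62 105/ 26/ 60 101/ 34/ 60
 18/100/187  18/113/131  21/ 71/ 72 135/  9/ 58 103/ 38/ 61 105/ 39/ 65 113/ 33/ 62  98/ 12/ 82
 18/105/172  17/105/138  14/ 54/ 71 120/ 30/ 60 116/ 34/ 60 101/ 31/ 66 105/  6/ 79  30/  4/122
 18/110/163  17/100/140  13/ 68/ 86 103/ 35/ 65 114/ 23/ 56 160/  9/ 86  15/ 11/134  15/ 10/154
0.027 [ 0.5758928  -0.06717152  0.027     ] [10.23922006 11.84377864]
0.031 [ 0.57708554 -0.06402041  0.031     ] [10.14972799 10.9483953 ]
0.035 [ 0.57827829 -0.0608693   0.035     ] [10.05982453 10.0484515 ]
0.038 [ 0.57917284 -0.05850597  0.038     ] [9.99212544 9.37048151]
```

Request:
{"op": "apply_moves", "data": {
  "increments": [
    {"offset": [0.003,0,0.004],"turn": [0,0,0],"hand": 0.07},
    {"offset": [0.003,0,0.008],"turn": [0,0,0],"hand": 0.06},
    {"offset": [0.003,0,0.008],"turn": [0,0,0],"hand": 0.05},
    {"offset": [0.003,0,0.008],"turn": [0,0,0],"hand": 0.045},
    {"offset": [0.003,0,0.008],"turn": [0,0,0],"hand": 0.04}
  ],
  "squeeze": 25
}}

```text
clock: 9.5
position: [0.5843, -0.1164, 0.0356]
eef_rot: [0.656, 0.755, -0.001, -0.004]
wrist_force: [0.3, -0.1, -0.1]
opening: 0.636
grasp_force: 26.6
```

Request:
{"op": "apply_moves", "data": {
  "increments": [
    {"offset": [0,0,0],"turn": [0,0,0],"hand": 0.036},
    {"offset": [0,0,0],"turn": [0,0,0],"hand": 0.03},
    {"offset": [0,0,0],"turn": [0,0,0],"hand": 0.028},
    {"offset": [0,0,0],"turn": [0,0,0],"hand": 0.028},
    {"offset": [0,0,0],"turn": [0,0,0],"hand": 0.028}
  ]
}}

```text
clock: 10.0
position: [0.5843, -0.1165, 0.0356]
eef_rot: [0.656, 0.755, -0.001, -0.004]
wrist_force: [-0.5, 0.2, -1.2]
opening: 0.636
grasp_force: 26.8
```

```bash
python3 - <<'E'
from f import *
u=np.array([np.cos(np.radians(98)),np.sin(np.radians(98))])
to([*(np.array([.5605,.0552])-u*.110),.036],8); s=manip.sense();print(s['opening']*.0854,s['grasp_force'],s['wrist_torque'])
r=np.array([.5740,-.0423,.035]); uu=np.r_[u,0]; a=snap('scene'); q=films('scene',a,[r-.023*uu]*3)[2]; print(q)
E
```

```text
offset [0.0633, 0.0003, -0.0001] turn [-0.37, -0.33, -0.01] t 10.0 F [-0.5  0.2 -1.2] pos [ 0.5843 -0.1165  0.0356]
0.05430785145119853 26.8385311961174 [-0.08009544  0.05413141 -0.02135463]
scene blue 0; scene orange 0; scene green 30; [213.86666667 197.6       ]
```

Request:
{"op": "apply_moves", "data": {
  "increments": [
    {"offset": [0,0,0],"turn": [0,0,0],"hand": 0.07},
    {"offset": [0,0,0],"turn": [0,0,0],"hand": 0.07},
    {"offset": [-0.008,0,0],"turn": [0,0,0],"hand": 0.07},
    {"offset": [-0.008,0,0],"turn": [0.3,0.3,0],"hand": 0.05},
    {"offset": [-0.008,0,0],"turn": [0.3,0.3,0],"hand": 0.045}
  ]
}}

```text
clock: 10.55
position: [0.5855, -0.1249, 0.0355]
eef_rot: [0.656, 0.754, -0.001, -0.008]
wrist_force: [-0.3, -0.4, 0.0]
opening: 0.53
grasp_force: 0.0
```

Request:
{"op": "apply_moves", "data": {
  "increments": [
    {"offset": [0,0,0],"turn": [0,0,0],"hand": 0.036},
    {"offset": [0,0,0],"turn": [0,0,0],"hand": 0.03},
    {"offset": [0,0,0],"turn": [0,0,0],"hand": 0.028},
    {"offset": [0,0,0],"turn": [0,0,0],"hand": 0.028},
    {"offset": [0,0,0],"turn": [0,0,0],"hand": 0.028}
  ]
}}

```text
clock: 11.05
position: [0.5854, -0.1243, 0.0355]
eef_rot: [0.656, 0.755, -0.001, -0.008]
wrist_force: [0.2, 0.3, -0.3]
opening: 0.392
grasp_force: 27.6
```

```bash
python3 - <<'E'
from f import *
u=np.array([np.cos(np.radians(98)),np.sin(np.radians(98))])
to([*(np.array([.5605,.0552])-u*.110),.036],8); s=manip.sense();print(s['opening']*.0854,s['grasp_force'],s['wrist_torque'])
r=np.array([.5740,-.0423,.035]); uu=np.r_[u,0]; a=snap('scene'); q=films('scene',a,[r-.023*uu]*3)[2]; print(q)
E
```

```text
offset [0.0712, 0.0003, 0.0003] turn [-0.67, -0.64, 0.0] t 11.05 F [ 0.2  0.3 -0.3] pos [ 0.5854 -0.1243  0.0355]
0.033487073197155534 27.559568881988525 [-0.04051564  0.00676237  0.04917335]
scene blue 0; scene orange 0; scene green 27; [213.92592593 197.40740741]
```

Request:
{"op": "apply_moves", "data": {
  "increments": [
    {"offset": [0.003,0,-0.001],"turn": [-0.6,-0.6,0],"hand": 0.028},
    {"offset": [0.007,0,-0.002],"turn": [-0.6,-0.6,0],"hand": 0.028},
    {"offset": [0.011,0,-0.002],"turn": [-0.6,-0.6,0],"hand": 0.028},
    {"offset": [0.015,0,-0.002],"turn": [-0.6,-0.6,0],"hand": 0.028},
    {"offset": [0.019,0,-0.002],"turn": [-0.6,-0.6,0],"hand": 0.028}
  ],
  "squeeze": 35
}}

```text
clock: 11.6
position: [0.5828, -0.1053, 0.0378]
eef_rot: [0.656, 0.755, -0.0, -0.001]
wrist_force: [0.6, -2.3, 0.7]
opening: 0.384
grasp_force: 35.9
```

```bash
python3 - <<'E'
from f import *
u=np.array([np.cos(np.radians(98)),np.sin(np.radians(98))])
to([*(np.array([.5605,.0552])-u*.1148),.0385],8); s=manip.sense();print(s['opening']*.0854,s['grasp_force'],s['wrist_torque'])
E
```

```text
offset [0.0472, 0.0002, -0.0007] turn [-0.07, -0.02, -0.0] t 11.6 F [ 0.6 -2.3  0.7] pos [ 0.5828 -0.1053  0.0378]
0.03278277554586725 35.886361598968506 [-0.5298447  -0.02415719 -0.00324405]
```

Request:
{"op": "apply_moves", "data": {
  "increments": [
    {"offset": [0.005,0,0],"turn": [0,0,0],"hand": 0.028},
    {"offset": [0.01,0,0],"turn": [0,0,0],"hand": 0.028},
    {"offset": [0.015,0,0],"turn": [0,0,0],"hand": 0.028},
    {"offset": [0.02,0,0],"turn": [0,0,0],"hand": 0.028},
    {"offset": [0.02,0,0],"turn": [0,0,0],"hand": 0.028}
  ]
}}

```text
clock: 12.1
position: [0.5799, -0.0846, 0.0377]
eef_rot: [0.656, 0.755, -0.0, -0.001]
wrist_force: [-1.1, 2.5, 2.2]
opening: 0.381
grasp_force: 36.0
```

Request:
{"op": "apply_moves", "data": {
  "increments": [
    {"offset": [0.005,0,0],"turn": [0,0,0],"hand": 0.028},
    {"offset": [0.01,0,0],"turn": [0,0,0],"hand": 0.028},
    {"offset": [0.015,0,0],"turn": [0,0,0],"hand": 0.028},
    {"offset": [0.02,0,0],"turn": [0,0,0],"hand": 0.028},
    {"offset": [0.02,0,0],"turn": [0,0,0],"hand": 0.028}
  ]
}}

```text
clock: 12.6
position: [0.5773, -0.0655, 0.038]
eef_rot: [0.656, 0.755, -0.0, -0.0]
wrist_force: [-0.1, -1.9, 6.5]
opening: 0.388
grasp_force: 36.4
```

```bash
python3 - <<'E'
from f import *
u=np.array([np.cos(np.radians(98)),np.sin(np.radians(98))])
to([*(np.array([.5605,.0552])-u*.1148),.0385],8); s=manip.sense();print(s['opening']*.0854,s['grasp_force'],s['wrist_torque'])
E
```

```text
offset [0.0071, 0.0002, -0.0005] turn [-0.06, -0.02, 0.01] t 12.6 F [-0.1 -1.9  6.5] pos [ 0.5773 -0.0655  0.038 ]
0.03314776597399605 36.419586539268494 [-0.37637145  0.28245092  0.12806593]
```

Request:
{"op": "apply_moves", "data": {
  "increments": [
    {"offset": [0.001,0,-0.0015],"turn": [0,0,0],"hand": 0.028},
    {"offset": [0.003,0,-0.0015],"turn": [0,0,0],"hand": 0.028},
    {"offset": [0.003,0,-0.0015],"turn": [0,0,0],"hand": 0.028}
  ]
}}

```text
clock: 12.9
position: [0.5767, -0.0619, 0.0391]
eef_rot: [0.656, 0.755, -0.0, -0.001]
wrist_force: [0.7, 2.6, 0.1]
opening: 0.386
grasp_force: 35.8
```

Request:
{"op": "apply_moves", "data": {
  "increments": [
    {"offset": [0.001,0,0],"turn": [0,0,0],"hand": 0.028},
    {"offset": [0.001,0,0],"turn": [0,0,0],"hand": 0.028}
  ]
}}

```text
clock: 13.1
position: [0.5766, -0.0615, 0.0392]
eef_rot: [0.656, 0.755, -0.0, -0.001]
wrist_force: [-1.1, 3.0, -0.7]
opening: 0.383
grasp_force: 35.8
```

Request:
{"op": "apply_moves", "data": {
  "increments": [
    {"offset": [0.001,0,0],"turn": [0,0,0],"hand": 0.028},
    {"offset": [0.001,0,0],"turn": [0,0,0],"hand": 0.028}
  ]
}}

```text
clock: 13.3
position: [0.5765, -0.0607, 0.0392]
eef_rot: [0.656, 0.755, -0.0, -0.001]
wrist_force: [-0.7, 3.5, 0.1]
opening: 0.385
grasp_force: 35.8
```

Request:
{"op": "apply_moves", "data": {
  "increments": [
    {"offset": [0.001,0,0],"turn": [0,0,0],"hand": 0.028},
    {"offset": [0.001,0,0],"turn": [0,0,0],"hand": 0.028}
  ]
}}

```text
clock: 13.5
position: [0.5764, -0.06, 0.0393]
eef_rot: [0.656, 0.755, -0.0, -0.001]
wrist_force: [-1.0, 2.1, -0.3]
opening: 0.386
grasp_force: 35.8
```

Request:
{"op": "apply_moves", "data": {
  "increments": [
    {"offset": [0.001,0,0],"turn": [0,0,0],"hand": 0.028},
    {"offset": [0.001,0,0],"turn": [0,0,0],"hand": 0.028}
  ]
}}

```text
clock: 13.7
position: [0.5764, -0.0594, 0.0393]
eef_rot: [0.656, 0.755, -0.0, -0.0]
wrist_force: [0.1, -1.5, -1.2]
opening: 0.387
grasp_force: 35.8
```

Request:
{"op": "apply_moves", "data": {
  "increments": [
    {"offset": [0.001,0,0],"turn": [0,0,0],"hand": 0.028},
    {"offset": [0.001,0,0],"turn": [0,0,0],"hand": 0.028}
  ]
}}

```text
clock: 13.9
position: [0.5762, -0.0583, 0.0393]
eef_rot: [0.656, 0.755, -0.0, -0.0]
wrist_force: [-0.6, -3.5, -0.4]
opening: 0.383
grasp_force: 35.8
```

Request:
{"op": "apply_moves", "data": {
  "increments": [
    {"offset": [-0.001,0,0],"turn": [0,0,0],"hand": 0.028},
    {"offset": [-0.0013,0,0],"turn": [0,0,0],"hand": 0.028},
    {"offset": [-0.0013,0,0],"turn": [0,0,0],"hand": 0.028}
  ]
}}

```text
clock: 14.2
position: [0.5763, -0.0594, 0.0393]
eef_rot: [0.656, 0.755, -0.0, -0.001]
wrist_force: [0.5, -3.2, -0.3]
opening: 0.385
grasp_force: 35.8
```

Request:
{"op": "apply_moves", "data": {
  "increments": [
    {"offset": [0,0,0],"turn": [0,0,0],"hand": 0.037},
    {"offset": [0,0,0],"turn": [0,0,0],"hand": 0.045},
    {"offset": [0,0,0],"turn": [0,0,0],"hand": 0.055},
    {"offset": [0,0,0],"turn": [0,0,0],"hand": 0.06},
    {"offset": [0,0,0],"turn": [0,0,0],"hand": 0.06}
  ]
}}

```text
clock: 14.7
position: [0.5763, -0.0592, 0.0393]
eef_rot: [0.656, 0.755, -0.0, -0.001]
wrist_force: [0.8, 0.2, -0.4]
opening: 0.7
grasp_force: 0.0
```

Request:
{"op": "apply_moves", "data": {
  "increments": [
    {"offset": [-0.02,0,0],"turn": [0,0,0],"hand": 0.06},
    {"offset": [-0.045,0,0],"turn": [0,0,0],"hand": 0.06},
    {"offset": [-0.045,0,-0.04],"turn": [0,0,0],"hand": 0.06},
    {"offset": [-0.065,0,-0.08],"turn": [0,0,0],"hand": 0.06},
    {"offset": [-0.085,0,-0.12],"turn": [0,0,0],"hand": 0.06}
  ]
}}

```text
clock: 15.2
position: [0.5881, -0.1438, 0.1608]
eef_rot: [0.656, 0.755, -0.0, -0.001]
wrist_force: [0.4, -0.0, 0.4]
opening: 0.701
grasp_force: 0.0
```

Request:
{"op": "apply_moves", "data": {
  "increments": [
    {"offset": [-0.04,-0.03,-0.02],"turn": [0,0,0],"hand": 0.06},
    {"offset": [-0.08,-0.06,-0.04],"turn": [0,0,0],"hand": 0.06},
    {"offset": [-0.12,-0.09,-0.05],"turn": [0,0,0],"hand": 0.06},
    {"offset": [-0.15,-0.12,-0.05],"turn": [0,0,0],"hand": 0.06},
    {"offset": [-0.15,-0.12,-0.05],"turn": [0,0,0],"hand": 0.06}
  ]
}}

```text
clock: 15.7
position: [0.4862, -0.3148, 0.21]
eef_rot: [0.659, 0.752, -0.002, -0.0]
wrist_force: [0.8, 1.4, -0.2]
opening: 0.698
grasp_force: 0.0
```

```bash
python3 - <<'E'
from f import *
s=manip.sense();print(s['position'],s['wrist_force'],s['clock'])
b=snap('top','t9.png');a=snap('scene','s9.png')
cv2.imwrite('pics/g5.png',np.hstack([cv2.resize(b[130:210,205:285],(400,400),interpolation=2),cv2.resize(a[160:260,180:280],(400,400),interpolation=2)]))
E
```

```text
[ 0.48615411 -0.31483562  0.20998179] [ 0.76607996  1.43053762 -0.18461118] 15.7
```

View pics/g5.png

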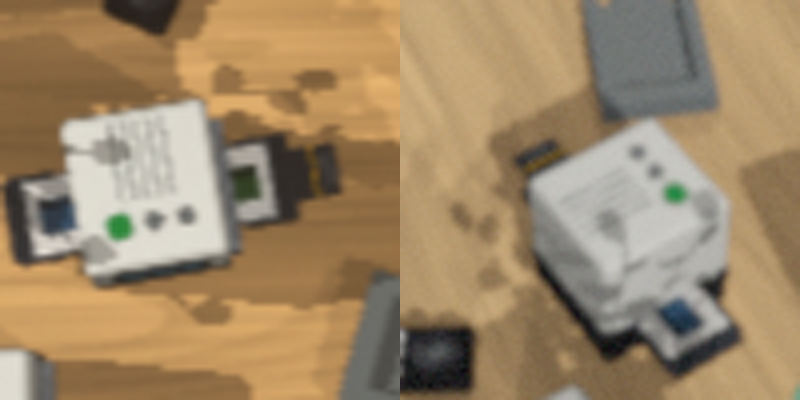

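```bash
python3 - <<'E'
from f import *
u=np.array([np.cos(np.radians(98)),np.sin(np.radians(98)),0]);g=np.array([.5605,.0552,.0345]);n=np.array([u[1],-u[0],0])
W=[g+.055*u,g,g-.055*u]
for k in('top','scene'):
    q=films(k,cv2.imread('pics/'+{'top':'t9.png','scene':'s9.png'}[k]),W,8); p=px2w(k,q,.0345)
    print(); print(k,((p-g)@u).round(4),((p-g)@n).round(4))
# index line across the tab, lead/tab edges along the axis in top view: intensity profile
im=cv2.imread('pics/t9.png'); 
for s in np.r_[np.arange(.08,.102,.001),-np.arange(.085,.130,.001)]:
    c=np.mean([cv2.getRectSubPix(im,(1,1),tuple(map(float,w2px('top',[g+s*u+o*n])[0])))[0,0] for o in(-.01,-.005,0,.005,.01)],0); print('%.3f %s'%(s,c.round().astype(int)),end=' | ')
E
```

```text
top blue 4; top orange 0; top green 3; 
top [nan nan nan] [nan nan nan]
scene blue 38; scene orange 0; scene green 0; 
scene [0.0559    nan    nan] [-0.0007     nan     nan]
0.080 [ 95 100 105] | 0.081 [80 84 89] | 0.082 [66 69 73] | 0.083 [58 60 65] | 0.084 [53 55 59] | 0.085 [49 51 55] | 0.086 [48 50 54] | 0.087 [48 50 55] | 0.088 [49 51 56] | 0.089 [50 54 61] | 0.090 [53 60 69] | 0.091 [57 68 81] | 0.092 [61 78 97] | 0.093 [ 67  93 117] | 0.094 [ 74 107 138] | 0.095 [ 81 121 158] | 0.096 [ 87 133 174] | 0.097 [ 91 143 186] | 0.098 [ 95 150 195] | 0.099 [ 97 154 200] | 0.100 [ 98 156 202] | 0.101 [ 98 157 203] | -0.085 [51 55 60] | -0.086 [46 49 54] | -0.087 [42 46 51] | -0.088 [41 44 49] | -0.089 [40 44 49] | -0.090 [40 44 49] | -0.091 [40 43 49] | -0.092 [40 43 49] | -0.093 [40 43 49] | -0.094 [40 43 49] | -0.095 [40 43 49] | -0.096 [40 43 49] | -0.097 [40 43 49] | -0.098 [40 43 49] | -0.099 [40 44 49] | -0.100 [40 44 49] | -0.101 [40 44 49] | -0.102 [40 44 50] | -0.103 [39 44 51] | -0.104 [39 45 53] | -0.105 [38 48 57] | -0.106 [37 52 64] | -0.107 [36 57 72] | -0.108 [35 61 79] | -0.109 [34 64 83] | -0.110 [34 65 85] | -0.111 [35 65 84] | -0.112 [38 64 80] | -0.113 [40 61 75] | -0.114 [43 58 69] | -0.115 [46 56 64] | -0.116 [48 55 62] | -0.117 [50 55 61] | -0.118 [51 55 60] | -0.119 [51 55 60] | -0.120 [51 55 60] | -0.121 [51 56 62] | -0.122 [51 58 65] | -0.123 [51 60 70] | -0.124 [51 64 77] | -0.125 [53 70 88] | -0.126 [55 77 99] | -0.127 [ 57  84 110] | -0.128 [ 59  90 118] | -0.129 [ 61  94 124] |
```

```bash
python3 - <<'E'
from f import *
u=np.array([np.cos(np.radians(98)),np.sin(np.radians(98)),0]);g=np.array([.5605,.0552,.034]);n=np.array([u[1],-u[0],0])
im=cv2.imread('pics/s9.png')
def prof(im,k,g,u,n,S,O):
    for s in S:
        c=np.mean([cv2.getRectSubPix(im,(1,1),tuple(map(float,w2px(k,[g+s*u+o*n])[0])))[0,0] for o in O],0); print('%.3f %s'%(s,c.round().astype(int)),end=' | ')
    print('\n')
prof(im,'scene',g,u,n,-np.arange(.098,.130,.001),(.0,.004,.008,.012))
prof(im,'scene',g,u,n,np.arange(.042,.100,.002),(-.004,0,.004))
# reference: same film and line in tray
t=np.array([.4355,-.1864,.014]);a=np.radians(72);v=np.array([np.cos(a),np.sin(a),0]);w=np.array([v[1],-v[0],0])
i0=cv2.imread('pics/s0.png')
prof(i0,'scene',t,v,w,-np.arange(.098,.125,.001),(.0,.004,.008,.012))
prof(i0,'scene',t,v,w,np.arange(.032,.100,.002),(-.004,0,.004))
prof(cv2.imread('pics/t0.png'),'top',t,v,w,-np.arange(.100,.118,.001),(-.01,-.005,0,.005,.01))
E
```

```text
-0.098 [158 163 164] | -0.099 [146 150 150] | -0.100 [132 135 136] | -0.101 [116 120 121] | -0.102 [100 105 106] | -0.103 [84 92 96] | -0.104 [70 82 89] | -0.105 [58 76 86] | -0.106 [50 74 88] | -0.107 [44 74 90] | -0.108 [41 76 94] | -0.109 [40 77 96] | -0.110 [40 78 96] | -0.111 [42 77 94] | -0.112 [46 74 90] | -0.113 [50 72 85] | -0.114 [53 69 78] | -0.115 [55 66 72] | -0.116 [56 62 65] | -0.117 [57 60 61] | -0.118 [58 60 60] | -0.119 [59 60 61] | -0.120 [60 62 64] | -0.121 [60 65 70] | -0.122 [61 68 76] | -0.123 [62 74 84] | -0.124 [63 79 92] | -0.125 [ 66  85 102] | -0.126 [ 69  92 110] | -0.127 [ 72  97 118] | -0.128 [ 74 102 124] | -0.129 [ 76 105 129] | 

0.042 [121 115 107] | 0.044 [105  92  76] | 0.046 [98 78 56] | 0.048 [93 72 46] | 0.050 [93 70 44] | 0.052 [90 67 42] | 0.054 [82 62 38] | 0.056 [76 57 35] | 0.058 [70 53 33] | 0.060 [67 51 31] | 0.062 [65 50 30] | 0.064 [67 52 35] | 0.066 [73 60 48] | 0.068 [86 79 72] | 0.070 [104 102  99] | 0.072 [119 121 121] | 0.074 [127 130 131] | 0.076 [122 125 127] | 0.078 [105 107 109] | 0.080 [82 83 84] | 0.082 [62 60 60] | 0.084 [5
[... 1109 characters left out ...]
05] | 0.070 [149 140 130] | 0.072 [163 157 153] | 0.074 [171 169 167] | 0.076 [176 176 176] | 0.078 [167 168 168] | 0.080 [155 157 158] | 0.082 [134 135 136] | 0.084 [112 111 112] | 0.086 [97 97 96] | 0.088 [87 87 85] | 0.090 [90 91 88] | 0.092 [99 99 96] | 0.094 [105 107 103] | 0.096 [111 113 109] | 0.098 [114 116 113] | 

-0.100 [47 49 55] | -0.101 [46 49 55] | -0.102 [46 50 57] | -0.103 [46 53 61] | -0.104 [44 56 67] | -0.105 [43 63 78] | -0.106 [41 71 91] | -0.107 [ 39  79 103] | -0.108 [ 38  84 112] | -0.109 [ 38  87 116] | -0.110 [ 40  87 115] | -0.111 [ 43  84 109] | -0.112 [48 79 98] | -0.113 [53 73 87] | -0.114 [58 69 79] | -0.115 [62 69 75] | -0.116 [65 69 74] | -0.117 [66 70 74] |
```

```bash
python3 -c "
from rig import order
print(order.hand_in())"
```

```text
the job is handed in; nothing more can be done
None
```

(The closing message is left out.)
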